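# Hold a peristaltic pump's tensioner arm open

## Task

The tube in this peristaltic pump is about to be changed. On the pump's deck, slide the locking slide by its short black knob all the way home to the unlocked end of its track, outwards, away from the arm, then push the sprung tensioner arm by its tall black post back, away from the rotor, past its ratchet click, and finish while still holding it back there: the spring shuts it again if you let go. Leave the vial, the cap and the other bench things where they stand.

Things in the scene. Friction and masses are not known exactly. Their poses are not given: they have to be found in the camera images.
- pump: The bench pump, fixed to the bench: white box 220 (x) x 310 (y) x 80 mm high; its grey top deck carries the mechanism. Origin: centre of its underside. x points to its back, away from its front panel; y to its left, z up; turned by up to 20 degrees. On the deck at (-45, -20) mm stands the fixed roller rotor, 64 mm across, 36 mm high above the deck
- pivot (a point): Vertical hinge axis of the tensioner arm, at deck height, at (10, 45, 80) mm in the pump's frame, axes as the pump's. The arm is a flat aluminium bar 16 mm wide, its top 14 mm above the deck (white idler block on it: 24 mm), 160 mm long from here to its free end, with a 60 mm tail beyond the pivot
- post_mid (a point): Centre of the tall black round post on the tensioner arm's free end: 18 mm across, upright, foot 14 mm and top 76 mm above the deck, this point 45 mm above the deck and 150 mm from the pivot; with the arm shut, straight to the pump's -y of the pivot. Fixed to the arm; may be pushed, hooked or pinched from above. The deck is clear for 45 mm round it and along its way
- tension_arm (a joint): Angle of the tensioner arm, rad: 0 shut, growing counterclockwise seen from above (post swings to the pump's +x, back); stop at 0.55. Its spring takes about 4 N at the post at 0, 10 N at 0.55. A sprung pawl rides over a tooth from 0.2 to 0.4 (about 2 N more) and is past its click from 0.40 on; it does not latch. Until the locking slide passes about 0.035 its bolt stops the arm at about 0.06
- slide_knob (a point): Half-way up the short black round knob of the locking slide: 20 mm across, upright, its top 48 mm above the deck, this point 32 mm above the deck. Its steel carriage round the foot is 13 mm high. It starts at about (-24, 88 to 100) mm in the pump's frame and can be pinched from above
- lock_slide (a joint): Position of the locking slide, m: 0 locked, growing as it moves to the pump's +y (left, outwards), 0.050 at its unlocked end stop; about 3 N of friction, stays where it is left
- vial: Bystander: amber glass vial with black cap, 22 mm across, 45 mm high, standing on the pump's deck near its front right corner. Origin: centre of its underside
- tube_cap: Bystander: white disc-shaped cap, 28 mm across, 14 mm high, lying on the pump's deck near its front left corner. Origin: centre of its underside
- media_bottle: Bystander: clear glass bottle with blue cap, 80 mm across, 170 mm high, on the bench. Origin: centre of its underside
- white_bottle: Bystander: white plastic bottle, 64 mm across, 130 mm high, on the bench. Origin: centre of its underside
- tip_box: Bystander: clear box with blue lid, 87 x 122 x 72 mm, on the bench. Origin: centre of its underside
- tube_rack: Bystander: white rack of capped tubes, 80 x 130 mm, 104 mm high, on the bench. Origin: centre of its underside
- dish_stack: Bystander: stack of four culture dishes, 93 mm across, 58 mm high, on the bench. Origin: centre of its underside
- beaker: Bystander: glass beaker, 72 mm across, 90 mm high, on the bench. Origin: centre of its underside

How it is judged:
On the way, in this order (a step that is already met when the one before it is completed fails the run):
1. the locking slide is at the unlocked end of its track while the tensioner arm is still shut (value of joint lock_slide above 0.044 m and value of joint tension_arm below 0.15 rad), for 0.2 s.
2. the robot holds the tensioner arm back past its click (value of joint tension_arm above 0.4 rad and contact force between any of the fingers, the arm and tension_arm above 4 N), for 0.3 s.
At the end, for the whole second after the job is handed in: The robot still bears on the tensioner arm with more than 4 N and holds it steady (under 0.1 rad/s) past its click (beyond 0.40 rad; the stop is at 0.55), and the locking slide is within 7 mm of its unlocked end stop (all of step 2 and value of joint lock_slide above 0.043 m and velocity of joint tension_arm between -0.1 and 0.1 rad/s); the arm keeps its last pose, push and grip.
It fails at once if a bystander is tipped or shifted by more than 30 mm (distance of any of vial, tube_cap, media_bottle, white_bottle, tip_box, tube_rack, dish_stack, beaker from where it was at the start of the episode above 0.03 m or angle between any of vial, tube_cap, media_bottle, white_bottle, tip_box, tube_rack, dish_stack, beaker's own z axis and vertical above 0.5 rad).
It also fails if it takes over 43 s, if anything falls off the work surface, if the arm or the gripper's body presses on something with over 40 N, if the wrist force passes 120 N, or if a joint passes its speed limit or range.

## Robot

A 6-joint arm with a two-finger parallel gripper is mounted at the origin on the work surface. World frame = base frame: x ahead of the robot, y to its left, z up, the work surface at z = 0. Lengths are in m, angles in rad, forces in N, time in s.
With the tool pointing down it reaches from about 0.375 to 0.9 m from the base axis. Payload 3.1 kg.
Tool frame: the origin (TCP) lies at the very end of the fingers, on their centre line; the grasp point (between the pads) lies 19 mm behind it (pinch_z is the distance from the TCP to the grasp point, in m); z points along the fingers, y is the line along which they close (so a half turn about z gives the same grasp; the last joint's range is limited). The gripper opens to 85 mm and grips with 20 to 120 N. Pads are 22 mm wide; open, the fingers measure 114 mm over their backs; the gripper's body (76 mm by 85 mm) begins 54 mm behind the grasp point. The pads swing forward as they close: fully open they stand 13 mm farther back than shut.
Start: joints at [-1.458, 0.527, 1.433, -0, 1.181, -0.178], TCP at [0.18, -0.599, 0.21] pointing down, gripper open.
Joint ranges: [-3.08, 3.08], [-0.75, 2.2], [0.22, 2.44], [-1.43, 4.57], [0, 2.65], [-2.85, 2.85]. Speed limits (rad/s): [2.79, 2.79, 3.14, 3.14, 3.14, 3.14].

## Interface

Orientations are given as [roll, pitch, yaw] about the fixed x, y, z axes, in that order (R = Rz(yaw) Ry(pitch) Rx(roll)).
In Python, from plant import * gives the robot as it stands. The module is installed in compiled form; this text tells all that it offers.
- The arm moves only by the tool drive_tool, never from a script. Its argument "plan" is a list of rows, each a list of 5 numbers: the shift along the tool's x, y, z in units of 0.08 m (1.0 is 0.08 m), then the turn about the tool's z in units of 2 rad (1.0 is 2 rad), then the closure, from 0 (fully open) to 1 (shut). A call has 1 to 5 rows; each row is the pose to reach, as a shift and turn from the pose commanded when the call began, along the tool's axes at that moment; what a row does not reach only later rows make up. A row lasts 1/8 s, in which the tool goes at most 62.5 mm and 10.7 degrees, less where a joint would pass 70% of its speed; a pose out of reach is approached as far as the arm can. A call with a number of a shift or a turn outside -1 to 1 is refused whole. A call with a gripper value outside its range is refused whole. The fingers move at their own pace and stop on an object; "force" is the grip in N (left out, the last holds). Time passes only in rows, so rows that repeat a pose let the fingers close. It gives the time, the measured TCP pose, the force, the opening and the grip force at its end, in the units of the state.
- get_obs(): the state, without advancing time (a new reading comes with each control period).
- camera(name): name is "side" or "top"; returns the picture (400x640x3 uint8, red, green, blue); there is no depth.
- camera_model(name): a dict with "fx", "fy", "cx", "cy" (pixels), "R" (3x3) and "t" (3): a world point X has camera coordinates R X + t. Camera axes: x right, y down, z forward; pixel columns grow to the right and rows downward; lengths in m; the calibration is good to about 2 mm. A picture is of the moment at which its call begins. camera_model takes no time and is no camera call.
- hand_in(): hands the job in; it is judged then, once.
Trained networks look in the newest picture that a camera, given by its name, has taken for a name from the list of things; names that differ only in an ending like _2 or _b are one class to them, and where a whole thing is asked for, a point or a joint stands for the part that bears it (a point fixed in the world has none). Each returns a list of dicts, best first, with "conf" (0 to 1); they miss things now and then, are a little off and sometimes report something else, mostly with a low value. They report only what shows in the picture. A call takes as long as a camera call.
- spot_in(camera, label): "bbox" ([left, top, width, height] in pixels, round what is visible of it).
- trace(camera, label): "mask" (400x640 bool, what is visible of it) and "bbox" ([left, top, width, height] in pixels, round what is visible of it).
The state is a dict: "time": time; "joint_pos": joint angles; "joint_velocities": joint speeds; "joint_torque": joint torques, N m; "tool_pos": TCP position; "eef_rot": TCP orientation; "force": force on the tool from outside, world axes, zero at the start; "ft_torque": the same for the moment, N m; "grip_width": finger opening in m; "grasp_force": force on a finger pad.
Only numpy, scipy, OpenCV 4.12 (cv2) and the standard library are available. Lean on these libraries where they do the work, as an engineer would, in place of code of your own. Each camera call takes 0.05 s, during which the arm holds its last target. There are 200 camera calls.

## Working session

There is one attempt and no reset: what is moved stays moved. The work goes in short steps, Python scripts to look and compute and a tool call to move; the robot and the scene stay as the last step left them, time stands still between calls to the robot, and variables do not carry over. Pictures are saved under pics/ and viewed, at most 10 in all, crops included, and the job is handed in when it is done.

Besides the shell and the picture viewer there is one more tool, called after "Call:" by a JSON object that holds its "api" and its "payload". drive_tool: Moves the arm, as the interface text tells. Its arguments: {"type":"object","properties":{"plan":{"type":"array","items":{"type":"array","items":{"type":"number","minimum":-1,"maximum":1}}},"force":{"type":"number"}},"required":["plan"]}

```bash
mkdir -p pics
cat > h.py <<'E'
from plant import *
import numpy as np, cv2
def ray(cam,u,v,z):
    m=camera_model(cam);R=np.array(m["R"]);t=np.array(m["t"])
    d=R.T@np.array([(u-m["cx"])/m["fx"],(v-m["cy"])/m["fy"],1]);c=-R.T@t
    return c+d*(z-c[2])/d[2]
def proj(cam,X):
    m=camera_model(cam);p=np.array(m["R"])@np.array(X)+np.array(m["t"])
    return np.array([m["fx"]*p[0]/p[2]+m["cx"],m["fy"]*p[1]/p[2]+m["cy"]])
E
python3 - <<'E'
from h import *
for c in("top","side"):
    cv2.imwrite(f"pics/{c}0.png",camera(c)[:,:,::-1])
    m=camera_model(c);print(c,-np.array(m["R"]).T@np.array(m["t"]),m["fx"])
    for l in("pump","post_mid","slide_knob","vial","tube_cap"):
        print(c,l,[(d["bbox"],round(d["conf"],2)) for d in spot_in(c,l)[:2]])
o=get_obs();print(o["time"],o["tool_pos"],o["eef_rot"],o["grip_width"])
E
```

```text
top [0.34805838 0.00129909 1.24389316] 366.3054475594288
top pump [([276.5, 226.3, 3.4, 11.2], 0.67), ([250.7, 164.6, 100.0, 76.1], 0.62)]
top post_mid [([266.1, 184.0, 69.0, 21.0], 0.9)]
top slide_knob [([250.6, 164.3, 96.5, 77.3], 0.65)]
top vial []
top tube_cap [([276.2, 228.9, 4.2, 9.1], 0.47), ([189.5, 149.4, 28.8, 28.3], 0.43)]
side [-0.10111271  0.65695343  0.74095621] 409.0976334895573
side pump [([233.0, 174.3, 144.1, 111.3], 0.8)]
side post_mid [([274.4, 170.9, 58.8, 59.9], 0.64), ([353.1, 192.9, 7.9, 14.1], 0.44)]
side slide_knob [([277.7, 220.0, 18.9, 18.1], 0.55)]
side vial []
side tube_cap [([390.7, 140.6, 32.3, 42.6], 0.7), ([307.2, 232.3, 16.4, 15.7], 0.63)]
0.6 [ 0.17983355 -0.598556    0.21000221] [-3.14157230e+00  4.80072895e-06  2.91801044e-01] 0.08572488211365539
```

View pics/top0.png

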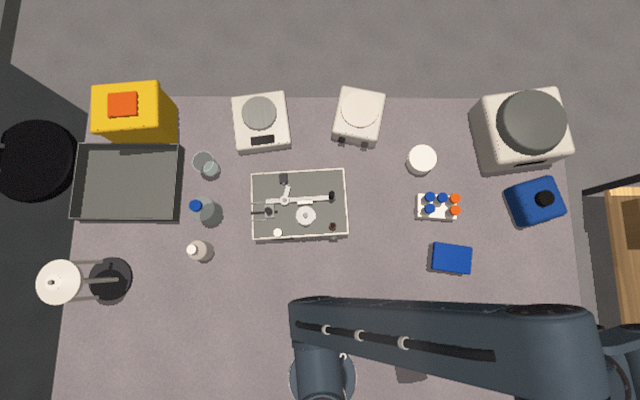

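View pics/side0.png

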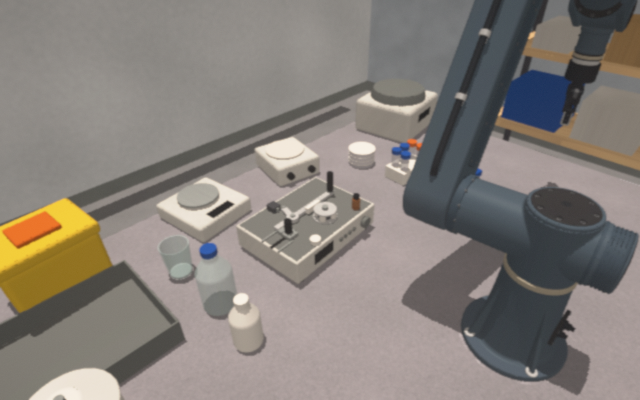

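The top view shows the pump at about (299,204), knob near (268,212), post near (332,196) and rotor at (306,215). The side view has the knob at (288,226) and the post at (330,182). Next I'll fit the pump pose.

Run:
```python
from h import *
t=camera("top")[:,:,::-1];s=camera("side")[:,:,::-1]
a=cv2.resize(t[155:255,240:360],None,fx=5,fy=5,interpolation=cv2.INTER_CUBIC)
cv2.imwrite("pics/tc.png",a)
cv2.imwrite("pics/sc.png",cv2.resize(s[165:280,230:380],None,fx=5,fy=5,interpolation=cv2.INTER_CUBIC))
```

```text
(no output)
```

View pics/tc.png

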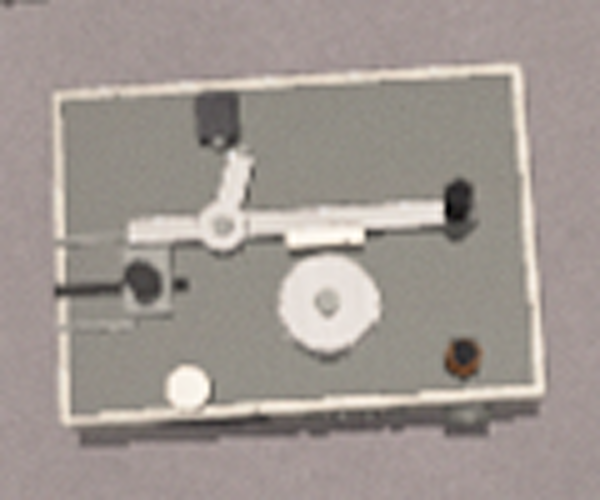

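View pics/sc.png

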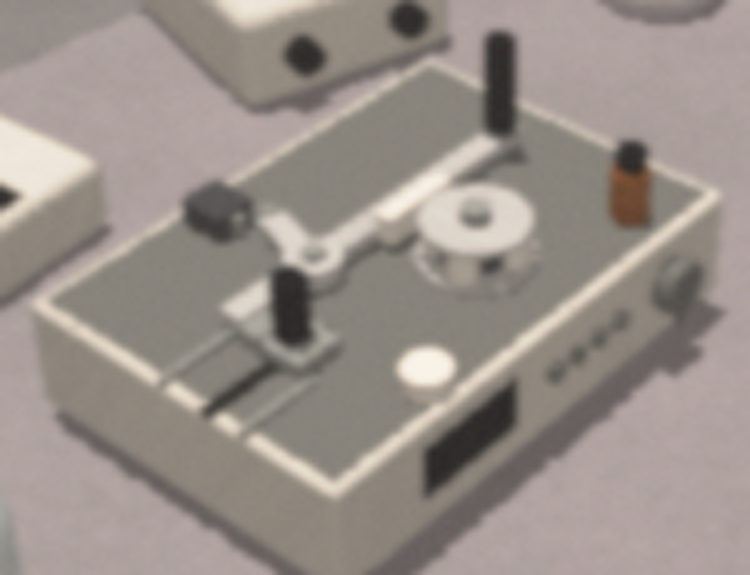

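The top crop has the deck corners at about (53,92), (522,66), (545,393) and (65,425). The knob is at about (145,282), the post at (458,200) and the rotor hub at (327,302). In the side crop the knob runs from (289,275) to (290,340), and the post from (500,38) to (500,130).

```bash
cat > fit.py <<'E'
from h import *
from scipy.optimize import least_squares
C=lambda x,y:(x,y,.08)
f=[("top",53,92,C(.11,.155)),("top",522,66,C(.11,-.155)),("top",545,393,C(-.11,-.155)),("top",65,425,C(-.11,.155)),
("side",435,60,C(.11,-.155)),("side",718,195,C(-.11,-.155)),("side",335,492,C(-.11,.155)),("side",37,303,C(.11,.155)),
("top",327,302,(-.045,-.02,.116)),("side",500,36,(.01,-.105,.156))]
off={"top":(240,155),"side":(230,165)}
px=lambda c,x,y:np.array([off[c][0]+(x+.5)/5-.5,off[c][1]+(y+.5)/5-.5])
def W(p,q):
    c,s=np.cos(p[2]),np.sin(p[2]);return np.array([p[0]+c*q[0]-s*q[1],p[1]+s*q[0]+c*q[1],q[2]])
r=least_squares(lambda p:np.concatenate([proj(c,W(p,q))-px(c,x,y) for c,x,y,q in f]),[.56,.1,0],loss="soft_l1")
p=r.x
if __name__=="__main__":
    print("pump",p,"res",r.fun.reshape(-1,2).round(1).tolist())
    print("post",W(p,(.01,-.105,.125)))
    k=least_squares(lambda y:np.concatenate([proj("top",W(p,(-.024,y[0],.128)))-px("top",136,274),proj("side",W(p,(-.024,y[0],.128)))-px("side",289,274)]),[.09])
    print("knob y",k.x,k.fun,W(p,(-.024,k.x[0],.112)))
    kk=ray("side",*px("side",289,274),.128);print("knob free",kk, ray("top",*px("top",136,274),.128))
E
python3 fit.py
```

```text
pump [0.54307217 0.07887165 0.06674916] res [[-0.2, -0.1], [0.5, -0.4], [0.8, 1.2], [-1.0, 0.7], [-1.4, -1.2], [1.7, -0.8], [-0.2, 0.8], [-2.2, -0.6], [0.4, 0.1], [0.1, -0.0]]
post [ 0.56005336 -0.02522753  0.125     ]
knob y [0.0951788] [ 0.63413612  0.69410406 -0.40623684  0.37407136] [0.51277723 0.17223771 0.112     ]
knob free [0.51317139 0.17059175 0.128     ] [0.51492268 0.17426276 0.128     ]
```

The pump is at (0.543, 0.079) with yaw 0.067, the knob at (0.513, 0.172) and the post at (0.560, -0.025), all consistent with the given sizes. I'll start travelling towards the knob at height 0.21.

Call:
{"api": "drive_tool", "payload": {"plan": [[0.42,-0.5,-0.1,0,0],[0.85,-1,-0.2,0,0]]}}

```text
time: 0.95
tool_pos: [0.2221, -0.5016, 0.2259]
eef_rot: [-3.141, -0.0, 0.29]
force: [0.8, -1.1, 0.3]
grip_width: 0.0856
grasp_force: 0.0
```

Call:
{"api": "drive_tool", "payload": {"plan": [[0.42,-0.5,0,0,0],[0.85,-1,0,0,0]]}}

```text
time: 1.2
tool_pos: [0.2646, -0.4049, 0.2264]
eef_rot: [3.141, -0.0, 0.291]
force: [0.5, -0.6, -0.1]
grip_width: 0.0856
grasp_force: 0.0
```

Call:
{"api": "drive_tool", "payload": {"plan": [[0.42,-0.5,0,0,0],[0.85,-1,0,0,0]]}}

```text
time: 1.45
tool_pos: [0.3067, -0.3087, 0.2263]
eef_rot: [3.141, -0.0, 0.291]
force: [1.1, -0.9, -0.7]
grip_width: 0.0854
grasp_force: 0.0
```

Call:
{"api": "drive_tool", "payload": {"plan": [[0.42,-0.5,0,0,0],[0.85,-1,0,0,0]]}}

```text
time: 1.7
tool_pos: [0.3489, -0.2126, 0.2264]
eef_rot: [3.14, -0.001, 0.291]
force: [0.6, -0.0, 0.6]
grip_width: 0.0852
grasp_force: 0.0
```

Call:
{"api": "drive_tool", "payload": {"plan": [[0.42,-0.5,0,0,0],[0.85,-1,0,0,0]]}}

```text
time: 1.95
tool_pos: [0.3911, -0.1163, 0.2264]
eef_rot: [3.141, -0.001, 0.291]
force: [1.2, -0.1, 0.5]
grip_width: 0.0855
grasp_force: 0.0
```

Call:
{"api": "drive_tool", "payload": {"plan": [[0.42,-0.5,0,0,0],[0.85,-1,0,0,0]]}}

```text
time: 2.2
tool_pos: [0.4333, -0.0199, 0.2264]
eef_rot: [3.141, -0.001, 0.292]
force: [0.7, -1.2, -0.1]
grip_width: 0.0855
grasp_force: 0.0
```

Call:
{"api": "drive_tool", "payload": {"plan": [[0.42,-0.5,0,0,0],[0.85,-1,0,0,0]]}}

```text
time: 2.45
tool_pos: [0.4753, 0.0764, 0.2263]
eef_rot: [3.141, -0.001, 0.292]
force: [1.0, -1.0, 0.3]
grip_width: 0.0853
grasp_force: 0.0
```

Call:
{"api": "drive_tool", "payload": {"plan": [[0.4,-0.5,0,-0.1,0],[0.8,-1,0,-0.2,0],[0.8,-1,0,-0.3,0],[0.8,-1,0,-0.4,0],[0.8,-1,0,-0.45,0]]}}

```text
time: 3.08
tool_pos: [0.5129, 0.1701, 0.226]
eef_rot: [3.141, -0.0, 1.198]
force: [-0.3, 0.5, -0.4]
grip_width: 0.0852
grasp_force: 0.0
```

Call:
{"api": "drive_tool", "payload": {"plan": [[0,0,0,-0.1,0],[0,0,0,-0.2,0],[0,0,0,-0.223,0],[0,0,0,-0.223,0]]}}

```text
time: 3.58
tool_pos: [0.5129, 0.1697, 0.2261]
eef_rot: [3.141, -0.0, 1.637]
force: [-0.6, 0.0, 0.6]
grip_width: 0.0852
grasp_force: 0.0
```

Run:
```python
from fit import *
o=get_obs();print(o["time"],o["tool_pos"],o["eef_rot"],o["joint_pos"])
def tool(o,d):
    y=o["eef_rot"][2];return np.array([np.cos(y)*d[0]+np.sin(y)*d[1],np.sin(y)*d[0]-np.cos(y)*d[1]])/.08
print("to knob",tool(o,W(p,(-.024,.095,.1))[:2]-o["tool_pos"][:2]))
t=camera("side")[:,:,::-1]
cv2.imwrite("pics/s2.png",cv2.resize(t[110:280,200:420],None,fx=3.4,fy=3.4,interpolation=cv2.INTER_CUBIC))
```

```text
3.575 [0.51291803 0.16973969 0.22611315] [ 3.14139024e+00 -7.34332046e-06  1.63691294e+00] [ 1.12662106e-01  3.93746348e-01  1.62696767e+00 -2.31331384e-06
  1.12067610e+00  4.65464972e-02]
to knob [0.02903824 0.00030827]
```

View pics/s2.png

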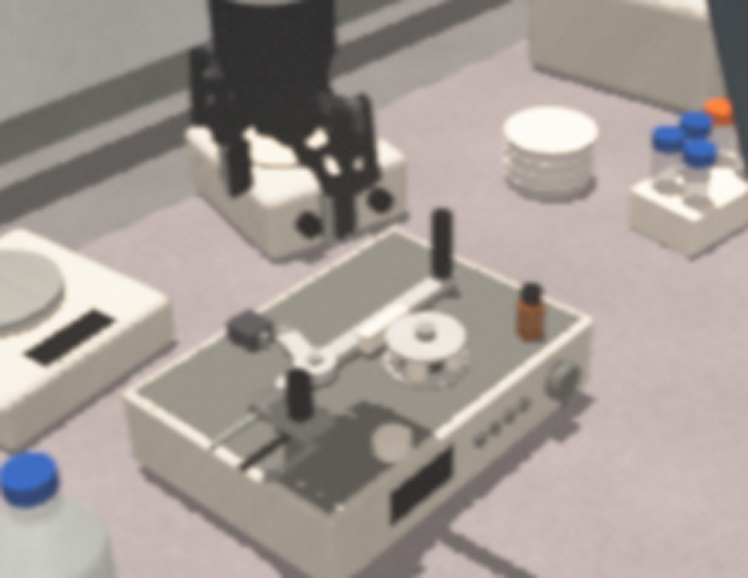

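The side view shows the gripper above the pump, open, with the fingers on either side of the knob (298,395 in the crop). The cap lies close to the front finger's path, so I'll descend half closed.

Call:
{"api": "drive_tool", "payload": {"plan": [[0.03,0,0,0,0.45],[0.03,0,0.2,0,0.45],[0.03,0,0.4,0,0.45],[0.03,0,0.6,0,0.45],[0.03,0,0.6,0,0.45]], "force": 50}}

```text
time: 4.25
tool_pos: [0.5117, 0.1721, 0.177]
eef_rot: [-3.139, 0.0, 1.637]
force: [-0.4, 0.2, 0.3]
grip_width: 0.0472
grasp_force: 0.0
```

Run:
```python
from fit import *
o=get_obs();print(o["time"],o["tool_pos"],o["grip_width"])
t=camera("side")[:,:,::-1];u=camera("top")[:,:,::-1]
a=cv2.resize(t[165:265,240:360],None,fx=3.3,fy=3.3,interpolation=cv2.INTER_CUBIC)
b=cv2.resize(u[155:255,240:360],None,fx=3.3,fy=3.3,interpolation=cv2.INTER_CUBIC)
cv2.imwrite("pics/s3.png",np.hstack([a,b]))
```

```text
4.25 [0.51173345 0.17213794 0.1769792 ] 0.04716281976538382
```

View pics/s3.png

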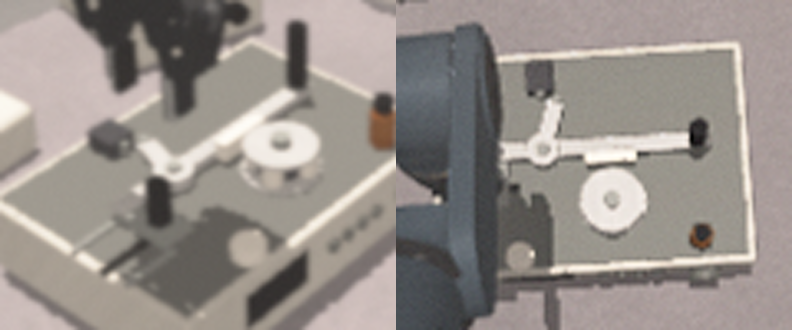

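The fingers hang straight above the knob (side crop: midpoint about (151,102), knob top (158,182)), which agrees with the projection. I'll descend and grip.

Call:
{"api": "drive_tool", "payload": {"plan": [[0,0,0.3,0,0.45],[0,0,0.6,0,0.45],[0,0,0.92,0,0.45],[0,0,0.92,0,0.6],[0,0,0.92,0,1]], "force": 50}}

```text
time: 4.97
tool_pos: [0.5135, 0.1723, 0.1056]
eef_rot: [3.14, -0.0, 1.638]
force: [-1.5, -0.0, 3.3]
grip_width: 0.0173
grasp_force: 23.1
```

Call:
{"api": "drive_tool", "payload": {"plan": [[0,0,0,0,1],[0,0,0,0,1],[0,0,0,0,1]]}}

```text
time: 5.35
tool_pos: [0.5143, 0.1724, 0.1068]
eef_rot: [3.137, -0.0, 1.638]
force: [-0.8, -0.3, 6.6]
grip_width: -0.0001
grasp_force: 3.5
```

Run:
```python
from fit import *
t=camera("side")[:,:,::-1]
o=get_obs();print(o["time"],o["tool_pos"],o["force"],proj("side",o["tool_pos"]),proj("side",W(p,(-.024,.095,.128))))
a=cv2.resize(t[165:265,230:350],None,fx=5,fy=5,interpolation=cv2.INTER_CUBIC)
cv2.imwrite("pics/s4.png",a)
```

```text
5.4 [0.51430377 0.17243424 0.1067599 ] [-1.11451763  0.29302811  6.90698595] [287.06741668 226.34919164] [287.04623664 219.73897556]
```

View pics/s4.png

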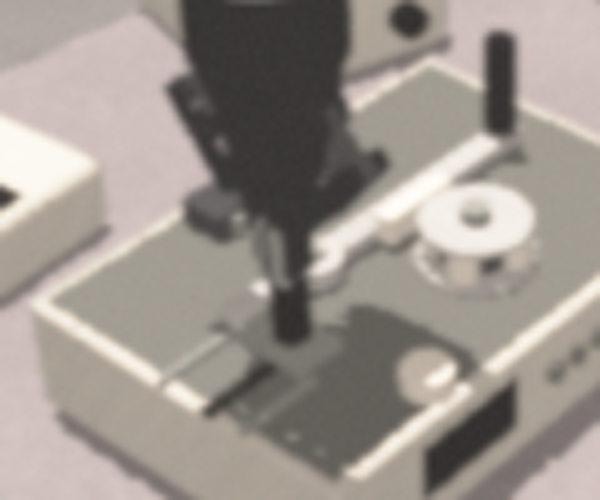

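The shut fingers seem to stand behind the knob rather than around it. I'll check the finger and knob projections numerically.

Run:
```python
from fit import *
print("tips at .177:",proj("side",(.5117,.1721,.183)))
u=(proj("side",(.5117-.0275,.1721,.182)),proj("side",(.5117+.0275,.1721,.182)));print(u)
camera("side");camera("top")
for c in("side","top"):
  for l in("slide_knob","lock_slide","tension_arm"):
    print(c,l,[([round(v) for v in d["bbox"]],round(d["conf"],2)) for d in spot_in(c,l)[:3]])
old=cv2.imread("pics/side0.png").astype(int);new=camera("side")[:,:,::-1].astype(int)
cv2.imwrite("pics/cmp.png",np.hstack([cv2.resize(x[195:245,255:315].astype(np.uint8),None,fx=6.5,fy=6.5,interpolation=cv2.INTER_CUBIC) for x in(old,new)]))
o=get_obs();print(o["force"],o["ft_torque"],o["grip_width"],o["grasp_force"])
```

```text
tips at .177: [285.86311238 201.4692942 ]
(array([293.75123419, 206.67091384]), array([278.28522986, 197.11915392]))
side slide_knob [([278, 222, 19, 17], 0.65)]
side lock_slide [([276, 221, 20, 18], 0.5)]
side tension_arm [([277, 170, 58, 60], 0.69), ([388, 166, 7, 13], 0.53)]
top slide_knob [([332, 224, 4, 2], 0.65), ([407, 143, 32, 31], 0.28)]
top lock_slide []
top tension_arm [([275, 184, 62, 23], 0.6)]
[-0.82877025 -0.36536972  6.30997131] [0.01894983 0.17376201 0.01102621] 0.0001591955488191056 3.523507964273449
```

View pics/cmp.png

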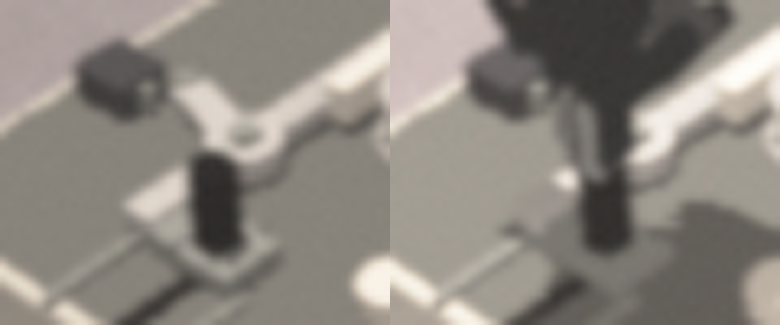

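The shut fingers overlap the top of the knob in line of sight, and the knob hasn't moved. A pinch here isn't reliable, so I'll back off upwards and push the knob from its inner side with the fingers shut.

Call:
{"api": "drive_tool", "payload": {"plan": [[0,0,0,0,0.6],[0,0,0,0,0.45],[0,0,-0.2,0,0.45],[0,0,-0.6,0,0.45],[0,0,-0.6,0,0.45]]}}

```text
time: 6.48
tool_pos: [0.5143, 0.1724, 0.1552]
eef_rot: [3.136, -0.0, 1.638]
force: [-0.4, -0.7, 0.1]
grip_width: 0.0472
grasp_force: 0.0
```

Run:
```python
from fit import *
a=camera("side")[:,:,::-1]; o=get_obs();print(o["tool_pos"],o["force"],o["grip_width"])
print([([round(v,1) for v in d["bbox"]],round(d["conf"],2)) for d in spot_in("side","slide_knob")[:2]])
# dark blob of knob in side view
for cc in(cv2.imread("pics/side0.png"),a):
    m=(cc.max(2)<75)[205:236,276:302];print("\n".join("".join(".#"[v] for v in r) for r in m.astype(int)));print()
```

```text
[0.51321086 0.17225068 0.15382531] [-0.04903674 -0.32250773 -0.38098513] 0.047150431229574206
[([280.3, 219.2, 20.6, 20.1], 0.64)]
..........................
..........................
..........................
..........................
..........................
..........................
..........................
..........................
..........................
..........................
..........................
..........................
..........................
..........................
..........###.............
.........#####............
.........######...........
.........######...........
.........#######..........
.........#######..........
.........#######..........
.........#######..........
.........#######..........
.........#######..........
.........#######..........
.........#######..........
.........#######..........
..........######..........
...........###............
..........................
..........................

.................####.....
..................#.......
..........................
..........................
..........................
..........................
..........................
..........................
..........................
..........................
..........................
..........................
..........................
..........................
..........###.............
.........#####............
.........######...........
.........######...........
.........######...........
.........######...........
.........######...........
.........######...........
.........######...........
.........#######..........
.........#######..........
.........#######..........
.........#######..........
.........######...........
...........###............
..........................
..........................
```

The knob hasn't moved. In every picture the fingertips show about 5 px (roughly 18 mm) higher than the reported TCP, and the shut fingers met resistance at a reading of 0.107. So they had closed on top of the knob (z 0.128). I'll regrip with the TCP reading about 18 mm lower and watch the force.

Call:
{"api": "drive_tool", "payload": {"plan": [[0,0,0.3,0,0.45],[0,0,0.5,0,0.45],[0,0,0.7,0,0.45],[0,0,0.8,0,0.45],[0,0,0.82,0,0.45]]}}

```text
time: 7.2
tool_pos: [0.5124, 0.1721, 0.086]
eef_rot: [-3.14, 0.0, 1.638]
force: [0.2, 0.2, 0.3]
grip_width: 0.0468
grasp_force: 0.0
```

Call:
{"api": "drive_tool", "payload": {"plan": [[0,0,0,0,0.6],[0,0,0,0,0.75],[0,0,0,0,0.8],[0,0,0,0,0.8]], "force": 40}}

```text
time: 7.7
tool_pos: [0.5134, 0.1722, 0.0875]
eef_rot: [3.14, -0.0, 1.638]
force: [0.5, 0.6, 4.9]
grip_width: 0.0181
grasp_force: 39.3
```

The grip is firm: 18 mm opening at 39 N. Next I'll slide outwards along tool +x, which is the pump's +y.

Call:
{"api": "drive_tool", "payload": {"plan": [[0.12,0,-0.02,0,0.8],[0.25,0,-0.02,0,0.8],[0.37,0,-0.02,0,0.8],[0.5,0,-0.02,0,0.8],[0.58,0,-0.02,0,0.8]]}}

```text
time: 8.32
tool_pos: [0.5101, 0.2166, 0.0877]
eef_rot: [3.141, 0.006, 1.642]
force: [7.4, -21.4, -9.3]
grip_width: 0.0182
grasp_force: 40.0
```

Call:
{"api": "drive_tool", "payload": {"plan": [[0.03,0,0,0,0.8],[0.06,0,0,0,0.8],[0.08,0,0,0,0.8],[0.08,0,0,0,0.8]]}}

```text
time: 8.82
tool_pos: [0.5101, 0.2168, 0.0877]
eef_rot: [-3.14, 0.015, 1.644]
force: [7.7, -28.1, -8.4]
grip_width: 0.0186
grasp_force: 40.1
```

It stopped hard after 44.5 mm. I'll release, rise and measure the knob to tell whether that's the end stop or slip in the grip.

Call:
{"api": "drive_tool", "payload": {"plan": [[-0.1,0,0,0,0.6],[-0.1,0,0,0,0.45],[-0.1,0,-0.4,0,0.45],[-0.1,0,-0.8,0,0.45],[-0.1,0,-0.8,0,0.45]]}}

```text
time: 9.45
tool_pos: [0.5109, 0.2188, 0.1553]
eef_rot: [3.136, -0.002, 1.639]
force: [0.7, -0.4, -0.0]
grip_width: 0.0468
grasp_force: 0.0
```

Run:
```python
from fit import *
a=camera("side")[:,:,::-1]; o=get_obs();print(o["tool_pos"],o["force"],o["grip_width"])
print([([round(v,1) for v in d["bbox"]],round(d["conf"],2)) for d in spot_in("side","slide_knob")[:2]])
for c,(u0,v0) in((cv2.imread("pics/side0.png"),(0,0)),(a,(0,0))):
    n,l,st,ce=cv2.connectedComponentsWithStats((c.max(2)<75).astype(np.uint8)[200:270,250:310])
    print([(st[i].tolist(),(ce[i]+[250,200]).round(1)) for i in range(1,n) if st[i][4]>30])
for y in(.085,.09,.095,.1,.135,.14,.145,.15):print(y,[proj("side",W(p,(-.024,y,z))).round(1) for z in(.128,.110,.093)])
cv2.imwrite("pics/s5.png",cv2.resize(a[175:265,240:330],None,fx=6,fy=6,interpolation=cv2.INTER_CUBIC))
```

```text
[0.50974294 0.21826202 0.15376112] [-0.70108216  0.16314878 -0.43398223] 0.04673242888212218
[([264.3, 228.5, 18.5, 22.5], 0.76)]
[([35, 19, 7, 15, 92], array([287.9, 226.2]))]
[([10, 0, 7, 8, 44], array([262.8, 203.1])), ([24, 0, 16, 16, 119], array([280.5, 204.9])), ([22, 28, 7, 15, 92], array([274.7, 235.1]))]
0.085 [array([290. , 217.8]), array([290.4, 223.6]), array([290.8, 228.9])]
0.09 [array([288.5, 218.8]), array([289. , 224.5]), array([289.4, 229.9])]
0.095 [array([287. , 219.7]), array([287.5, 225.5]), array([287.9, 230.9])]
0.1 [array([285.6, 220.7]), array([286.1, 226.5]), array([286.5, 231.9])]
0.135 [array([275. , 227.8]), array([275.6, 233.6]), array([276.2, 239. ])]
0.14 [array([273.5, 228.8]), array([274.1, 234.7]), array([274.7, 240.1])]
0.145 [array([271.9, 229.9]), array([272.6, 235.7]), array([273.1, 241.1])]
0.15 [array([270.3, 230.9]), array([271. , 236.8]), array([271.6, 242.2])]
```

View pics/s5.png

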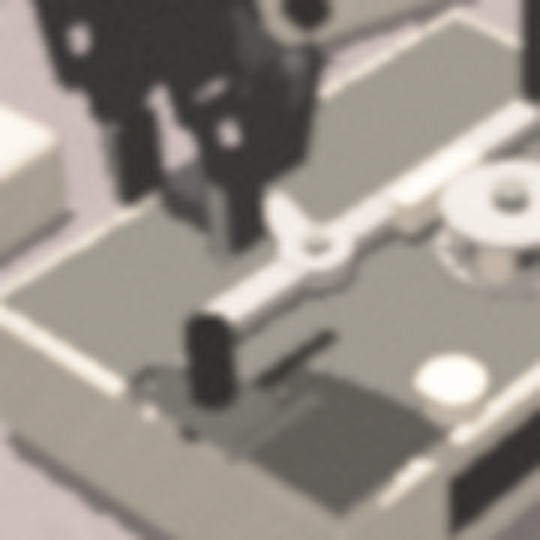

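The knob moved 44 mm and now sits at pump y ≈ 0.139, with the carriage hard against the track end. That fits locked at 88 plus 50 mm, so the slide is home. Next is the post: rise, cross over and straddle it.

Call:
{"api": "drive_tool", "payload": {"plan": [[0,0,-0.4,0,0.35],[0,0,-0.75,0,0.35],[-0.5,0.2,-0.75,0,0.35],[-1,0.42,-0.75,0,0.35]]}}

```text
time: 10.05
tool_pos: [0.5478, 0.1395, 0.2115]
eef_rot: [-3.139, -0.001, 1.64]
force: [1.3, 0.1, 0.2]
grip_width: 0.0552
grasp_force: 0.0
```

Call:
{"api": "drive_tool", "payload": {"plan": [[-0.5,0,0,0,0.35],[-1,0,0,0,0.35]]}}

```text
time: 10.3
tool_pos: [0.5529, 0.0589, 0.2107]
eef_rot: [-3.138, -0.001, 1.638]
force: [0.3, -0.0, -0.8]
grip_width: 0.055
grasp_force: 0.0
```

Call:
{"api": "drive_tool", "payload": {"plan": [[-0.5,0,0,0,0.35],[-1,0,0,0,0.35],[-1,0,0,0,0.35],[-1,0,0,0,0.35]]}}

```text
time: 10.8
tool_pos: [0.5583, -0.0195, 0.2113]
eef_rot: [-3.139, -0.002, 1.638]
force: [-0.9, 0.1, 0.7]
grip_width: 0.0556
grasp_force: 0.0
```

Run:
```python
from fit import *
a=camera("side")[:,:,::-1]; o=get_obs();print(o["tool_pos"],o["eef_rot"],o["grip_width"])
d=W(p,(.01,-.105,.1))[:2]-o["tool_pos"][:2];y=o["eef_rot"][2]
print("to post",(np.cos(y)*d[0]+np.sin(y)*d[1])/.08,(np.sin(y)*d[0]-np.cos(y)*d[1])/.08)
cv2.imwrite("pics/s6.png",cv2.resize(a[110:240,260:400],None,fx=4,fy=4,interpolation=cv2.INTER_CUBIC))
```

```text
[ 0.55849532 -0.01907346  0.21153506] [-3.13947959e+00 -1.37205606e-03  1.63861380e+00] 0.05571260717874556
to post -0.07806885345881107 0.014217782840831791
```

View pics/s6.png

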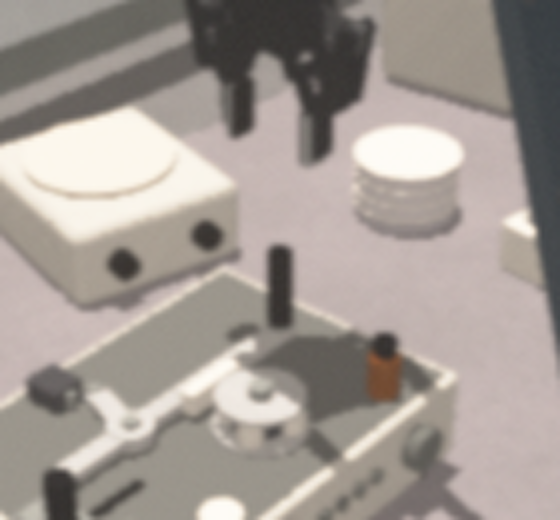

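The fingers straddle the line of the post: crop tips at (237,130) and (315,158), post top at (280,250). I'll descend and pinch.

Call:
{"api": "drive_tool", "payload": {"plan": [[-0.08,0.01,0.2,0,0.35],[-0.08,0.01,0.4,0,0.35],[-0.08,0.01,0.6,0,0.35],[-0.08,0.01,0.8,0,0.35]]}}

```text
time: 11.35
tool_pos: [0.5601, -0.0264, 0.1468]
eef_rot: [-3.141, -0.0, 1.638]
force: [-0.0, 0.5, -0.2]
grip_width: 0.0553
grasp_force: 0.0
```

Call:
{"api": "drive_tool", "payload": {"plan": [[0,0,0.2,0,0.35],[0,0,0.4,0,0.35],[0,0,0.53,0,0.35],[0,0,0.53,0,0.35]]}}

```text
time: 11.85
tool_pos: [0.56, -0.0266, 0.1051]
eef_rot: [-3.14, -0.001, 1.638]
force: [0.3, 0.3, 0.5]
grip_width: 0.0554
grasp_force: 0.0
```

Call:
{"api": "drive_tool", "payload": {"plan": [[0,0,0,0,0.55],[0,0,0,0,0.75],[0,0,0,0,0.82],[0,0,0,0,0.82]], "force": 40}}

```text
time: 12.35
tool_pos: [0.5611, -0.0268, 0.1067]
eef_rot: [3.14, 0.0, 1.638]
force: [1.3, 0.1, 4.8]
grip_width: 0.0165
grasp_force: 39.0
```

The post is gripped. I'll begin the arc gently to confirm the arm is unlocked.

Call:
{"api": "drive_tool", "payload": {"plan": [[0.003,0.112,0,-0.03,0.85],[0.014,0.224,0,-0.06,0.85],[0.014,0.224,0,-0.06,0.85]]}}

```text
time: 12.72
tool_pos: [0.5776, -0.0248, 0.1067]
eef_rot: [-3.14, 0.0, 1.758]
force: [-4.4, -2.0, 7.1]
grip_width: 0.0171
grasp_force: 39.5
```

Call:
{"api": "drive_tool", "payload": {"plan": [[0.009,0.187,0,-0.05,0.85],[0.037,0.373,0,-0.1,0.85],[0.084,0.554,0,-0.15,0.85],[0.134,0.695,0,-0.19,0.85],[0.134,0.695,0,-0.19,0.85]]}}

```text
time: 13.35
tool_pos: [0.6299, -0.0049, 0.1067]
eef_rot: [-3.138, 0.001, 2.138]
force: [-5.1, -5.4, 7.6]
grip_width: 0.0165
grasp_force: 39.6
```

Call:
{"api": "drive_tool", "payload": {"plan": [[0,0,0,0,0.85],[0,0,0,0,0.85],[0,0,0,0,0.85],[0,0,0,0,0.85]]}}

```text
time: 13.85
tool_pos: [0.6292, -0.0053, 0.1067]
eef_rot: [-3.137, 0.0, 2.137]
force: [-5.6, -5.2, 6.6]
grip_width: 0.0168
grasp_force: 39.5
```

Run:
```python
from fit import *
a=camera("side")[:,:,::-1]; camera("top"); o=get_obs();print(o["tool_pos"],o["force"],o["grip_width"],o["grasp_force"])
v=W(p,(.01,.045,0))[:2]-o["tool_pos"][:2];print("r",np.hypot(*v),"theta",np.arctan2(-v[0],v[1])*-1-p[2])
n,l,st,ce=cv2.connectedComponentsWithStats((a.max(2)<75).astype(np.uint8)[200:270,250:310])
print([(st[i].tolist(),(ce[i]+[250,200]).round(1)) for i in range(1,n) if st[i][4]>30])
```

```text
[ 0.62923862 -0.0052637   0.10668239] [-4.77799979 -5.74150427  6.00824899] 0.016868503770580648 39.52486217021942
r 0.1519662163820477 theta -0.6148930435510385
[([22, 28, 7, 15, 83], array([274.8, 234.7]))]
```

The arm angle is about 0.48 rad (r = 152 mm, against 150 given). It's steady, the post is still pinched at 39 N, and the slide knob is unmoved at its end. I'll hand in now.

```bash
python3 -c "
from plant import *
print(hand_in())"
```

```text
the job is handed in; nothing more can be done
None
```

I handed the job in at about 14 s, with the locking slide pushed to its outer end stop and the tensioner arm held at about 0.48 rad, past its click at 0.40. The gripper was still pinching the post at about 39 N. The hand-in gave no verdict, so these are my own measurements.

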